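# Clear a dosing tank, find which way its cap turns and hold the cap off

## Task

Get the dosing tank ready for filling: first clear its top by putting the drip stake and the sprinkler nozzle each into the crate that already holds others of its kind. Then take off the tank's quarter-turn cap: it may be right- or left-handed and nothing outside shows which, so try one way and, if it is stuck, the other. Finish still gripping the cap, upright and still about 10 cm above the tank, without letting go of it or putting it down, and leave the pot, bottle and coupling alone.

Things in the scene. Friction and masses are not known exactly. Their poses are not given: they have to be found in the camera images.
- tank: Fixed flat grey plastic dosing tank, 190 (x) x 340 (y) x 100 mm high, flat top. Origin: centre of its underside on the bench; z up, x and y along its edges. The cap sits at the centre of the top.
- port (a point): Centre of the tank's top, under the cap; axes as the tank. Hidden bayonet: the cap starts locked, its axes (bar along y) within 7 degrees of the tank's. Turned the wrong way it hits a hard stop within 20 degrees; turned the right way (clockwise or anticlockwise, differs by start) it moves freely without rising, and 65 to 110 degrees from there (aim for 80) it lifts straight out. It is clear after rising 36 mm.
- cap: Loose black plug cap, about 85 to 170 g. Origin: centre of its disc's underside, on the tank's top when closed; z up. Disc 68 mm across (72 over ribs), 14 high; on it an upright grip bar 60 long (cap's y axis), 16 wide, 30 high, so its top is 44 mm above the origin. A stem with a cross lug reaches 36 mm down into the tank; about 2 mm of sideways play.
- stake: Loose black drip stake lying on the tank's top on one side of the cap (left or right), about 25 g. 90 mm long along its x axis (pointed end at +x), shaft 12 wide and 12 mm high, with a cross head 30 mm wide over the last 12 mm at its -x end. Origin: underside, middle of the length; the shaft is 12 mm wide at the origin.
- nozzle: Loose black sprinkler nozzle standing upright on the tank's top on the other side of the cap, about 40 g. Origin: centre of its underside; z up. Round foot 36 mm across and 8 high, waist 24 mm across from 8 to 34 mm, head 30 mm across from 34 to 42 mm, a thin steel strip to 45 mm.
- crate_stakes: Fixed small pale-blue open crate on the bench, for drip stakes, left or right of the tank. 180 (x) x 140 (y) x 60 mm high outside, 5 mm walls and floor. Origin: centre of its underside; z up. Two stakes like the loose one are fixed in it, lying along y at x = +35 to +85 mm, to 17 mm high; the part from x = -85 to +30 mm is empty.
- crate_nozzles: Fixed crate just like the other, on the other side of the tank, for sprinkler nozzles. Same size and origin. Three nozzles like the loose one are fixed standing in it in a row along y at x = +44 to +80 mm, to 50 mm high; the part from x = -85 to +40 mm is empty.
- pot: Bystander: loose white plastic plant pot, 90 mm across, 85 mm high, on the bench beyond the tank. Origin: centre of its underside.
- bottle: Bystander: loose white bottle, 64 mm across, 130 mm high, on the bench beyond the tank. Origin: centre of its underside.
- coupling: Bystander: loose brass pipe coupling (ring), 60 mm across, 40 mm high, on the bench beyond the tank. Origin: centre of its underside.
Mind the look-alikes: they are no part of the job. There is more than one size of the stake; the job needs the smaller. What is shaped like the nozzle but red is not meant.

How it is judged:
On the way, in this order (a step that is already met when the one before it is completed fails the run):
1. stake and nozzle lie released in their own crates, the cap still on (x of stake in the frame of crate_stakes between -0.085 and 0.085 m and y of stake in the frame of crate_stakes between -0.065 and 0.065 m and height (world z) of each of stake, nozzle below 0.055 m and contact force between the fingers and stake below 0.1 N and linear speed of each of stake, nozzle below 0.05 m/s and x of nozzle in the frame of crate_nozzles between -0.085 and 0.085 m and y of nozzle in the frame of crate_nozzles between -0.065 and 0.065 m and contact force between the fingers and nozzle below 0.1 N and z of cap in the frame of tank below 0.115 m), for 0.2 s.
2. the cap is off and held up clear of the tank (z of cap in the frame of tank above 0.16 m and contact force between the fingers and cap above 1 N and angle between cap's own z axis and vertical below 0.35 rad and contact force between cap and tank below 0.1 N and contact force between cap and crate_stakes below 0.1 N and contact force between cap and crate_nozzles below 0.1 N and contact force between cap and pot below 0.1 N and contact force between cap and bottle below 0.1 N and contact force between cap and coupling below 0.1 N), for 0.3 s.
At the end, for the whole second after the job is handed in: The stake lies in the crate of stakes and the nozzle in the crate of nozzles (origin inside the inner walls, below 55 mm, at rest, not touched); the gripper alone holds the cap, still, within 0.35 rad of upright, its disc's underside at least 60 mm above the tank's top (all of step 2 and x of stake in the frame of crate_stakes between -0.085 and 0.085 m and y of stake in the frame of crate_stakes between -0.065 and 0.065 m and height (world z) of each of stake, nozzle below 0.055 m and contact force between the fingers and stake below 0.1 N and linear speed of each of stake, nozzle below 0.05 m/s and x of nozzle in the frame of crate_nozzles between -0.085 and 0.085 m and y of nozzle in the frame of crate_nozzles between -0.065 and 0.065 m and contact force between the fingers and nozzle below 0.1 N and linear speed of cap below 0.03 m/s); the arm keeps its last pose, push and grip.
It fails at once if the pot is moved by more than 30 mm or tipped (distance of pot from where it was at the start of the episode above 0.03 m or angle between pot's own z axis and vertical above 0.35 rad).
It fails at once if the bottle is moved by more than 30 mm or tipped (distance of bottle from where it was at the start of the episode above 0.03 m or angle between bottle's own z axis and vertical above 0.35 rad).
It fails at once if the coupling is moved by more than 30 mm or tipped (distance of coupling from where it was at the start of the episode above 0.03 m or angle between coupling's own z axis and vertical above 0.35 rad).
It also fails if it takes over 69 s, if anything falls off the work surface, if the arm or the gripper's body presses on something with over 40 N, if the wrist force passes 120 N, or if a joint passes its speed limit or range.

## Robot

A 6-joint arm with a two-finger parallel gripper is mounted at the origin on the work surface. World frame = base frame: x ahead of the robot, y to its left, z up, the work surface at z = 0. Lengths are in m, angles in rad, forces in N, time in s.
With the tool pointing down it reaches from about 0.4 to 0.925 m from the base axis. Payload 3.4 kg.
Tool frame: the origin (TCP) lies between the finger pads; the fingertips stand 11 mm ahead of it and the grasp point (between the pads) lies 8 mm behind it; z points along the fingers, x is the direction in which the jaws open and shut, and the axes are right-handed (so a half turn about z gives the same grasp; the last joint's range is limited). The gripper opens to 85 mm and grips with 20 to 120 N. Pads are 22 mm wide; open, the fingers measure 114 mm over their backs; the gripper's body (76 mm by 85 mm) begins 54 mm behind the grasp point. The pads swing forward as they close: fully open they stand 13 mm farther back than shut.
Start: joints at [-1.337, 0.307, 1.506, -0, 1.328, -0.073], TCP at [0.174, -0.548, 0.242] pointing down, gripper open.
Joint ranges: [-3.12, 3.12], [-1.05, 2.28], [0.14, 2.33], [-1.42, 4.57], [0.1, 2.73], [-2.68, 2.68]. Speed limits (rad/s): [2.57, 2.57, 3.14, 3.14, 3.14, 3.14].

## Interface

Orientations are given as a 3x3 rotation matrix whose columns are the frame's x, y, z axes.
In Python, from workcell import monitor, imaging, ticket gives the robot as it stands.
- The arm moves only by the tool step_arm, never from a script. Its argument "plan" is a list of rows, each an object with "hand": the opening, from 0 (shut) to 1 (fully open); "translation": the shift along the world's x, y, z in cm, a list of three; "dr": the turn, a rotation vector about the world's x, y, z in rad, a list of three. A call has 1 to 12 rows; each row is the pose to reach, as a shift and turn from the pose commanded when the call began; what a row does not reach only later rows make up. A row lasts 1/10 s, in which the tool goes at most 50 mm and 8.59 degrees, less where a joint would pass 70% of its speed; a pose out of reach is approached as far as the arm can. A call with a gripper value outside its range is refused whole. The fingers move at their own pace and stop on an object; "grip_force" is the grip in N (left out, the last holds). Time passes only in rows, so rows that repeat a pose let the fingers close. It gives the time, the measured TCP pose, the force and the opening at its end, in the units of the state.
- monitor.get_obs(): the state, without advancing time (a new reading comes with each control period).
- imaging.capture(name): name is "side" or "top"; returns the picture (480x640x3 uint8, blue, green, red); there is no depth.
- imaging.camera_model(name): a dict with "fx", "fy", "cx", "cy" (pixels), "R" (3x3) and "t" (3): a world point X has camera coordinates R X + t. Camera axes: x right, y down, z forward; pixel columns grow to the right and rows downward; lengths in m; the calibration is good to about 2 mm. A picture is of the moment at which its call begins. camera_model takes no time and is no camera call.
- ticket.finish_job(): hands the job in, once; it reports no verdict.
The state is a dict: "time": time; "joint_pos": joint angles; "joint_vel": joint speeds; "joint_efforts": joint torques, N m; "tool_pos": TCP position; "orientation": TCP orientation; "force": force on the tool from outside, world axes, zero at the start; "moment": the same for the moment, N m; "gripper_width": finger opening in m.
Only numpy, scipy, OpenCV 4.12 (cv2) and the standard library are available. Lean on these libraries where they do the work, as an engineer would, in place of code of your own. Each camera call takes 0.05 s, during which the arm holds its last target.

## Working session

There is one attempt and no reset: what is moved stays moved. The work goes in short steps, Python scripts to look and compute and a tool call to move; the robot and the scene stay as the last step left them, time stands still between calls to the robot, and variables do not carry over. Pictures are saved under pics/ and viewed, and the job is handed in when it is done.

Besides the shell and the picture viewer there is one more tool, called after "Emit:" in YAML: its name, and indented under it one key for each argument. step_arm: Moves the arm, as the interface text tells. Its arguments: {"type":"object","properties":{"plan":{"type":"array"},"grip_force":{"type":"number"}},"required":["plan"]}

```bash
ls; mkdir -p pics; python3 - <<'E'
from workcell import monitor, imaging
import cv2
o=monitor.get_obs();print(o)
for n in("top","side"):
    cv2.imwrite(f"pics/{n}0.png",imaging.capture(n)); print(n,imaging.camera_model(n))
E
```

```text
pics
{'time': 0.0, 'joint_pos': array([-1.33747317e+00,  3.07566380e-01,  1.50766995e+00, -5.80323042e-06,
        1.32841142e+00, -7.34989573e-02]), 'joint_vel': array([-0.00072786, -0.00072459, -0.00040448,  0.00067538,  0.00046656,
        0.00113234]), 'joint_efforts': array([-4.19445605e-04, -4.57547951e+01, -2.51914734e+01, -5.61425850e-05,
        1.32640344e-02,  5.30897523e-06]), 'tool_pos': array([ 0.1734856 , -0.54749239,  0.24138612]), 'orientation': array([[ 3.02031535e-01, -9.53297813e-01, -4.80642774e-04],
       [-9.53295730e-01, -3.02031882e-01,  1.99810388e-03],
       [-2.04995750e-03, -1.45295676e-04, -9.99997888e-01]]), 'force': array([-0.09493709, -0.32642077,  0.34245691]), 'moment': array([-0.02166244, -0.00308418, -0.03596434]), 'gripper_width': 0.08551179490095781}
top {'fx': 443.0725539649652, 'fy': 443.0725539649652, 'cx': 325.09446380916734, 'cy': 234.282314910547, 'R': array([[ 0.02807684, -0.99948525, -0.01552186],
       [-0.98872298, -0.02548274, -0.14757202],
       [ 0.14710052,  0.01949017, -0.98892951]]), 't': array([-0.0043885 ,  0.56007645,  0.82076247])}
side {'fx': 464.56939180257797, 'fy': 464.56939180257797, 'cx': 318.2854338099174, 'cy': 235.0026244059537, 'R': array([[ 0.89324195, -0.44948952,  0.00883105],
       [-0.32879412, -0.66653632, -0.6690469 ],
       [ 0.30661578,  0.59471716, -0.74316772]]), 't': array([-0.49343859,  0.22591154,  0.76338898])}
```

View pics/top0.png

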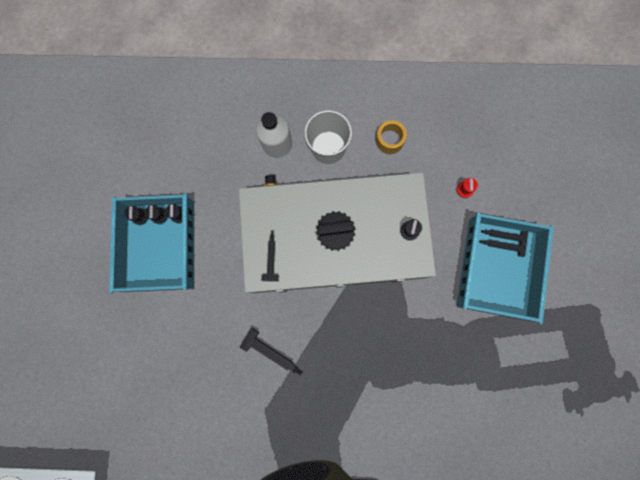

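View pics/side0.png

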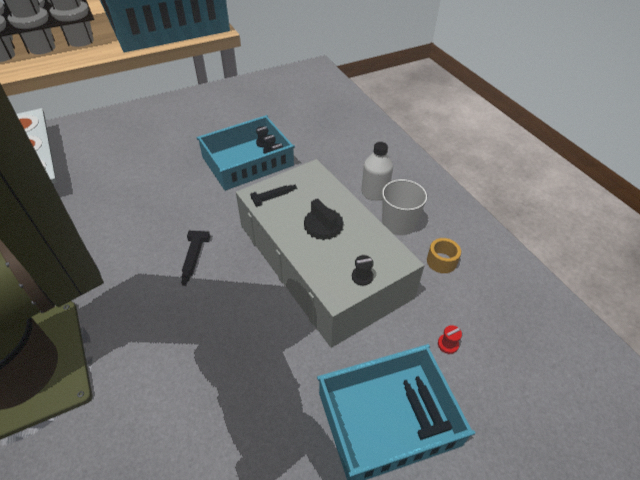

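The tank is in the centre. The stake lies on its left (+y) side near (270,255) and the nozzle on its right near (411,229). The nozzle crate is at left and the stake crate at right, so the two carries cross. The larger stake on the bench and the red nozzle are decoys. Next I'll zoom in to measure.

```bash
python3 - <<'E'
import cv2
t=cv2.imread("pics/top0.png"); s=cv2.imread("pics/side0.png")
cv2.imwrite("pics/c1.png",cv2.resize(t[165:300,235:440],None,fx=3.9,fy=3.9,interpolation=cv2.INTER_CUBIC))
a=cv2.resize(t[180:330,100:200],None,fx=3.9,fy=3.9,interpolation=cv2.INTER_CUBIC)
b=cv2.resize(t[180:330,455:555],None,fx=3.9,fy=3.9,interpolation=cv2.INTER_CUBIC)
cv2.imwrite("pics/c2.png",cv2.hconcat([a,b]))
cv2.imwrite("pics/c3.png",cv2.resize(s[155:345,230:430],None,fx=3.1,fy=3.1,interpolation=cv2.INTER_CUBIC))
E
```

```text
(no output)
```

View pics/c1.png

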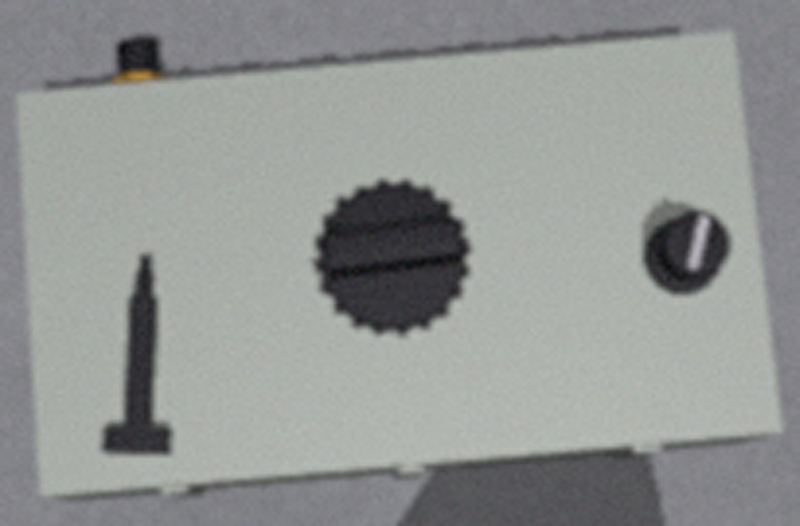

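View pics/c2.png

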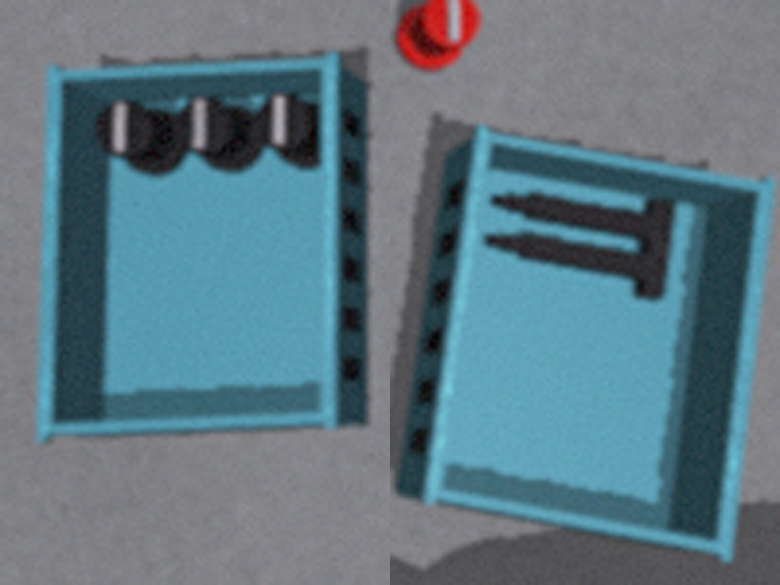

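View pics/c3.png

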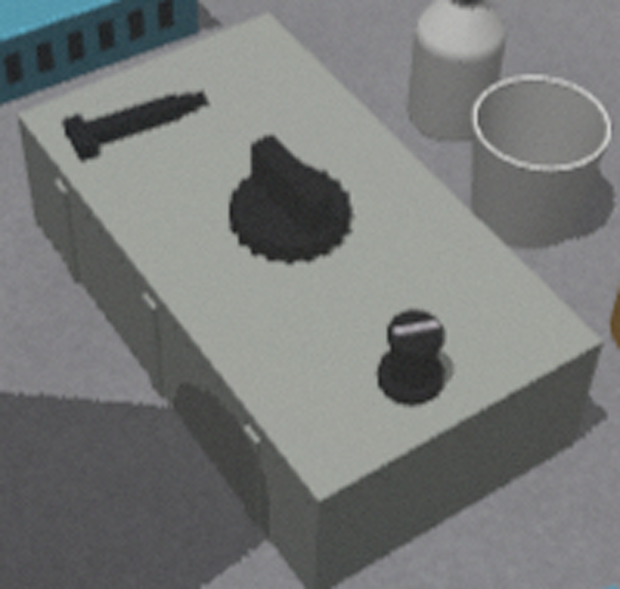

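```bash
cat > h.py <<'E'
import numpy as np
from workcell import imaging
def ray(cam,u,v,z):
    m=imaging.camera_model(cam);R,t=m["R"],m["t"]
    d=R.T@np.array([(u-m["cx"])/m["fx"],(v-m["cy"])/m["fy"],1]);c=-R.T@t
    return c+d*(z-c[2])/d[2]
def crop(cam,x,y,z,f,ox,oy): return ray(cam,(x+.5)/f-.5+ox,(y+.5)/f-.5+oy,z)
E
python3 - <<'E'
from h import *
np.set_printoptions(precision=4,suppress=True)
T=lambda x,y,z:crop("top",x,y,z,3.9,235,165)
def ref(name,P):
    P=np.array(P);print(name,P[:,:2].tolist() and P[:,:2].round(4).tolist(),"c",P.mean(0)); 
    print("  edges",[round(float(np.linalg.norm(P[i]-P[i-1])),4) for i in range(4)],"dirs",[round(float(np.degrees(np.arctan2(*(P[i]-P[i-1])[1::-1]))),1) for i in range(4)])
ref("tank",[T(*p,.1) for p in((17,94),(735,32),(781,432),(42,495))])
S=lambda x,y,z:crop("side",x,y,z,3.1,230,155)
ref("tankS",[S(*p,.1) for p in((270,13),(602,346),(320,498),(20,120))])
L=lambda x,y,z:crop("top",x,y,z,3.9,100,180)
R=lambda x,y,z:crop("top",x-390,y,z,3.9,455,180)
ref("crN",[L(*p,.06) for p in((52,70),(335,58),(328,430),(42,437))])
ref("crS",[R(*p,.06) for p in((482,130),(772,183),(727,555),(430,500))])
print("stake top: headL,headR,tip",*[T(*p,.106) for p in((103,452),(171,452),(147,255))])
print("stake side",*[S(*p,.106) for p in((208,97),(76,138))])
print("nozzle strip top",*[T(*p,.145) for p in((704,215),(692,268))],"foot",T(682,252,.104))
print("nozzle strip side",S(416,327,.145),"foot",S(411,371,.104))
print("cap top",T(393,257,.112), "side",S(291,213,.112))
print("bar edges top",*[T(*p,.144) for p in((333,274),(460,257))])
E
```

```text
tank [[0.6322, 0.1709], [0.6705, -0.1679], [0.4823, -0.188], [0.4444, 0.1487]] c [ 0.5574 -0.0091  0.1   ]
  edges [0.1891, 0.341, 0.1892, 0.3389] dirs [6.7, -83.6, -173.9, 96.4]
tankS [[0.6325, 0.1683], [0.6671, -0.1705], [0.4825, -0.1876], [0.4429, 0.1423]] c [ 0.5563 -0.0119  0.1   ]
  edges [0.1913, 0.3406, 0.1854, 0.3323] dirs [7.8, -84.2, -174.7, 96.8]
crN [[0.6187, 0.4244], [0.6283, 0.2832], [0.4449, 0.2728], [0.4377, 0.4112]] c [0.5324 0.3479 0.06  ]
  edges [0.1815, 0.1415, 0.1837, 0.1386] dirs [4.2, -86.1, -176.8, 93.0]
crS [[0.6059, -0.2805], [0.5831, -0.4199], [0.4048, -0.3906], [0.4265, -0.252]] c [ 0.5051 -0.3357  0.06  ]
  edges [0.1817, 0.1413, 0.1807, 0.1403] dirs [-9.0, -99.3, 170.6, 81.1]
stake top: headL,headR,tip [0.4645 0.1208 0.106 ] [0.4653 0.0898 0.106 ] [0.5557 0.1049 0.106 ]
stake side [0.5559 0.1035 0.106 ] [0.4668 0.1053 0.106 ]
nozzle strip top [ 0.5737 -0.1448  0.145 ] [ 0.55   -0.1396  0.145 ] foot [ 0.5638 -0.1423  0.104 ]
nozzle strip side [ 0.5604 -0.1433  0.145 ] foot [ 0.5623 -0.1412  0.104 ]
cap top [ 0.5568 -0.0089  0.112 ] side [ 0.5542 -0.0153  0.112 ]
bar edges top [0.5435 0.0173 0.144 ] [ 0.5525 -0.0382  0.144 ]
```

Emit:
step_arm:
  plan:
    - {"hand": 0.6, "translation": [28.7, 29.8, 2], "dr": [0, 0, -0.307]}
    - {"hand": 0.6, "translation": [28.7, 29.8, 2], "dr": [0, 0, -0.307]}
    - {"hand": 0.6, "translation": [28.7, 29.8, 2], "dr": [0, 0, -0.307]}
    - {"hand": 0.6, "translation": [28.7, 29.8, 2], "dr": [0, 0, -0.307]}
    - {"hand": 0.6, "translation": [28.7, 29.8, 2], "dr": [0, 0, -0.307]}
    - {"hand": 0.6, "translation": [28.7, 29.8, 2], "dr": [0, 0, -0.307]}
    - {"hand": 0.6, "translation": [28.7, 29.8, 2], "dr": [0, 0, -0.307]}
    - {"hand": 0.6, "translation": [28.7, 29.8, 2], "dr": [0, 0, -0.307]}
    - {"hand": 0.6, "translation": [28.7, 29.8, 2], "dr": [0, 0, -0.307]}
    - {"hand": 0.6, "translation": [28.7, 29.8, 2], "dr": [0, 0, -0.307]}

```text
time: 1.1
tool_pos: [0.4623, -0.2478, 0.262]
orientation: [[0.004, -1.0, 0.0], [-1.0, -0.004, 0.001], [-0.001, -0.0, -1.0]]
force: [-0.8, 0.2, 0.5]
gripper_width: 0.0514
```

Emit:
step_arm:
  plan:
    - {"hand": 0.5, "translation": [4.8, 35.3, -6], "dr": [0, 0, 0]}
    - {"hand": 0.5, "translation": [4.8, 35.3, -6], "dr": [0, 0, 0]}
    - {"hand": 0.5, "translation": [4.8, 35.3, -6], "dr": [0, 0, 0]}
    - {"hand": 0.5, "translation": [4.8, 35.3, -6], "dr": [0, 0, 0]}
    - {"hand": 0.5, "translation": [4.8, 35.3, -6], "dr": [0, 0, 0]}
    - {"hand": 0.5, "translation": [4.8, 35.3, -6], "dr": [0, 0, 0]}
    - {"hand": 0.5, "translation": [4.8, 35.3, -6], "dr": [0, 0, 0]}
    - {"hand": 0.5, "translation": [4.8, 35.3, -6], "dr": [0, 0, 0]}
    - {"hand": 0.5, "translation": [4.8, 35.3, -6], "dr": [0, 0, 0]}
    - {"hand": 0.5, "translation": [4.8, 35.3, -6], "dr": [0, 0, 0]}
    - {"hand": 0.5, "translation": [4.8, 35.3, -6], "dr": [0, 0, 0]}
    - {"hand": 0.5, "translation": [4.8, 35.3, -6], "dr": [0, 0, 0]}

```text
time: 2.3
tool_pos: [0.5087, 0.101, 0.2026]
orientation: [[-0.003, -1.0, 0.0], [-1.0, 0.003, -0.0], [0.0, -0.0, -1.0]]
force: [0.3, 0.7, 0.0]
gripper_width: 0.0424
```

Emit:
step_arm:
  plan:
    - {"hand": 0.5, "translation": [0, 0, -4], "dr": [0, 0, 0]}
    - {"hand": 0.5, "translation": [0, 0, -6.5], "dr": [0, 0, 0]}
    - {"hand": 0.5, "translation": [0, 0, -8], "dr": [0, 0, 0]}
    - {"hand": 0.5, "translation": [0, 0, -8.7], "dr": [0, 0, 0]}
    - {"hand": 0.5, "translation": [0, 0, -8.7], "dr": [0, 0, 0]}
    - {"hand": 0.5, "translation": [0, 0, -8.7], "dr": [0, 0, 0]}

```text
time: 2.9
tool_pos: [0.5094, 0.1024, 0.116]
orientation: [[-0.001, -1.0, 0.001], [-1.0, 0.001, 0.0], [-0.0, -0.001, -1.0]]
force: [-1.5, 0.6, 0.1]
gripper_width: 0.0426
```

```bash
python3 - <<'E'
from workcell import monitor, imaging
import cv2
o=monitor.get_obs();print(o["tool_pos"],o["force"])
a=imaging.capture("top");b=imaging.capture("side")
cv2.imwrite("pics/d1.png",cv2.hconcat([cv2.resize(a[150:350,200:400],None,fx=2,fy=2),cv2.resize(b[130:330,180:380],None,fx=2,fy=2)]))
E
```

```text
[0.50937962 0.10240236 0.11603105] [-1.54655267  0.57071     0.06571679]
```

View pics/d1.png

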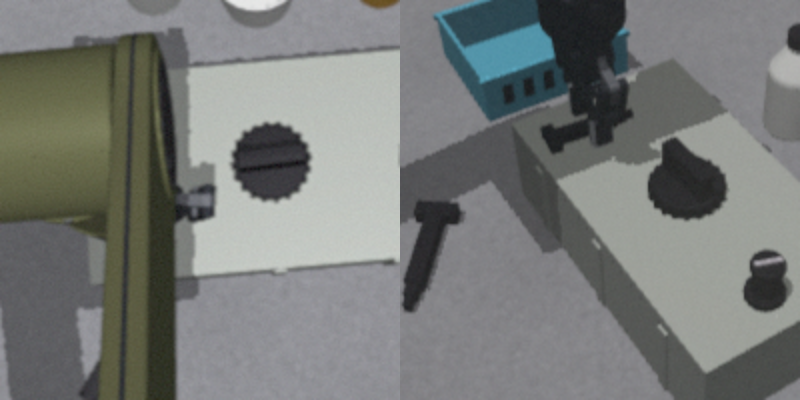

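The side view shows the open fingers around the middle of the stake's shaft, around (600,125) in the crop. I'll shift 0.2 cm in y, go down 0.2 cm and close.

Emit:
step_arm:
  plan:
    - {"hand": 0.5, "translation": [0, 0.2, -0.2], "dr": [0, 0, 0]}
    - {"hand": 0.0, "translation": [0, 0.2, -0.2], "dr": [0, 0, 0]}
    - {"hand": 0.0, "translation": [0, 0.2, -0.2], "dr": [0, 0, 0]}
    - {"hand": 0.0, "translation": [0, 0.2, -0.2], "dr": [0, 0, 0]}
    - {"hand": 0.0, "translation": [0, 0.2, -0.2], "dr": [0, 0, 0]}
    - {"hand": 0.0, "translation": [0, 0.2, -0.2], "dr": [0, 0, 0]}
    - {"hand": 0.0, "translation": [0, 0.2, -0.2], "dr": [0, 0, 0]}
  grip_force: 30

```text
time: 3.7
tool_pos: [0.5089, 0.105, 0.1137]
orientation: [[-0.0, -1.0, 0.001], [-1.0, 0.0, 0.0], [-0.0, -0.001, -1.0]]
force: [-1.0, 0.7, 4.6]
gripper_width: 0.0111
```

Emit:
step_arm:
  plan:
    - {"hand": 0.0, "translation": [0, 0, 4], "dr": [0, 0, 0]}
    - {"hand": 0.0, "translation": [0, 0, 8], "dr": [0, 0, 0]}
    - {"hand": 0.0, "translation": [0, 0, 11], "dr": [0, 0, 0]}
    - {"hand": 0.0, "translation": [0, 0, 11], "dr": [0, 0, 0]}

```text
time: 4.1
tool_pos: [0.5116, 0.1051, 0.2275]
orientation: [[-0.0, -1.0, 0.009], [-1.0, 0.0, 0.001], [-0.001, -0.009, -1.0]]
force: [0.9, 0.4, -0.3]
gripper_width: 0.0105
```

Emit:
step_arm:
  plan:
    - {"hand": 0.0, "translation": [-0.5, -4, 0], "dr": [0, 0, 0]}
    - {"hand": 0.0, "translation": [-3.2, -43.7, 0], "dr": [0, 0, -0.16]}
    - {"hand": 0.0, "translation": [-3.2, -43.7, 0], "dr": [0, 0, -0.16]}
    - {"hand": 0.0, "translation": [-3.2, -43.7, 0], "dr": [0, 0, -0.16]}
    - {"hand": 0.0, "translation": [-3.2, -43.7, 0], "dr": [0, 0, -0.16]}
    - {"hand": 0.0, "translation": [-3.2, -43.7, 0], "dr": [0, 0, -0.16]}
    - {"hand": 0.0, "translation": [-3.2, -43.7, 0], "dr": [0, 0, -0.16]}
    - {"hand": 0.0, "translation": [-3.2, -43.7, 0], "dr": [0, 0, -0.16]}
    - {"hand": 0.0, "translation": [-3.2, -43.7, 0], "dr": [0, 0, -0.16]}
    - {"hand": 0.0, "translation": [-3.2, -43.7, 0], "dr": [0, 0, -0.16]}
    - {"hand": 0.0, "translation": [-3.2, -43.7, 0], "dr": [0, 0, -0.16]}
    - {"hand": 0.0, "translation": [-3.2, -43.7, 0], "dr": [0, 0, -0.16]}

```text
time: 5.3
tool_pos: [0.4758, -0.3308, 0.222]
orientation: [[-0.159, -0.987, -0.002], [-0.987, 0.159, 0.002], [-0.002, 0.003, -1.0]]
force: [0.3, 0.3, -0.0]
gripper_width: 0.0107
```

```bash
python3 - <<'E'
from workcell import monitor, imaging
import cv2
o=monitor.get_obs();print(o["tool_pos"],o["force"])
b=imaging.capture("side")
cv2.imwrite("pics/d2.png",b)
E
```

```text
[ 0.47584777 -0.33081933  0.22197999] [ 0.33547116  0.30047296 -0.01054346]
```

View pics/d2.png

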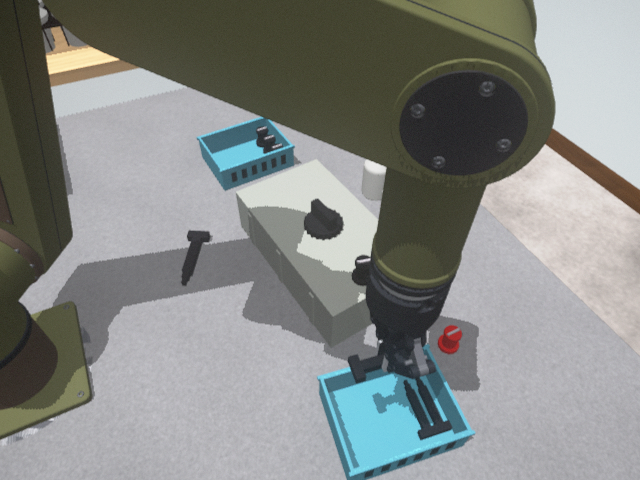

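The stake is held level over the crate, with its head at about (358,366). I'll lower and release it.

Emit:
step_arm:
  plan:
    - {"hand": 0.0, "translation": [0.1, 0, -5], "dr": [0, 0, 0]}
    - {"hand": 0.0, "translation": [0.1, 0, -10], "dr": [0, 0, 0]}
    - {"hand": 0.0, "translation": [0.1, 0, -15], "dr": [0, 0, 0]}
    - {"hand": 0.0, "translation": [0.1, 0, -18], "dr": [0, 0, 0]}
    - {"hand": 0.0, "translation": [0.1, 0, -19.5], "dr": [0, 0, 0]}
    - {"hand": 0.0, "translation": [0.1, 0, -20], "dr": [0, 0, 0]}
    - {"hand": 0.0, "translation": [0.1, 0, -20], "dr": [0, 0, 0]}

```text
time: 6.05
tool_pos: [0.4777, -0.3308, 0.023]
orientation: [[-0.158, -0.987, -0.001], [-0.987, 0.158, 0.001], [-0.001, 0.001, -1.0]]
force: [0.2, 0.1, -0.5]
gripper_width: 0.011
```

Emit:
step_arm:
  plan:
    - {"hand": 0.35, "translation": [0, 0, 0], "dr": [0, 0, 0]}
    - {"hand": 0.35, "translation": [0, 0, 0], "dr": [0, 0, 0]}
    - {"hand": 0.35, "translation": [0, 0, 0], "dr": [0, 0, 0]}
    - {"hand": 0.35, "translation": [0, 0, 4], "dr": [0, 0, 0]}
    - {"hand": 0.35, "translation": [0, 0, 9], "dr": [0, 0, 0]}
    - {"hand": 0.35, "translation": [0, 0, 14], "dr": [0, 0, 0]}
    - {"hand": 0.5, "translation": [0, 0, 19], "dr": [0, 0, 0]}
    - {"hand": 0.55, "translation": [0, 0, 20], "dr": [0, 0, 0]}

```text
time: 6.85
tool_pos: [0.4806, -0.3347, 0.2312]
orientation: [[-0.16, -0.987, 0.011], [-0.987, 0.16, -0.009], [0.007, -0.012, -1.0]]
force: [0.2, -0.4, -0.1]
gripper_width: 0.0472
```

```bash
python3 - <<'E'
from workcell import monitor, imaging
import cv2
o=monitor.get_obs();print(o["tool_pos"],o["force"])
b=imaging.capture("side")
cv2.imwrite("pics/d3.png",b)
E
```

```text
[ 0.48062135 -0.33472715  0.23123851] [ 0.16454332 -0.4449519  -0.05880275]
```

View pics/d3.png

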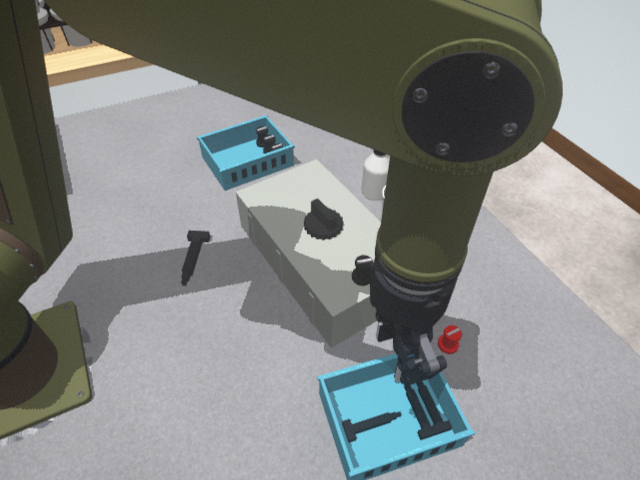

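The stake lies flat inside its crate at (372,422). Next is the nozzle.

Emit:
step_arm:
  plan:
    - {"hand": 0.6, "translation": [8.4, 18.9, -2], "dr": [0, 0, 0.16]}
    - {"hand": 0.6, "translation": [8.4, 18.9, -2], "dr": [0, 0, 0.16]}
    - {"hand": 0.6, "translation": [8.4, 18.9, -2], "dr": [0, 0, 0.16]}
    - {"hand": 0.6, "translation": [8.4, 18.9, -2], "dr": [0, 0, 0.16]}
    - {"hand": 0.6, "translation": [8.4, 18.9, -2], "dr": [0, 0, 0.16]}
    - {"hand": 0.6, "translation": [8.4, 18.9, -2], "dr": [0, 0, 0.16]}
    - {"hand": 0.6, "translation": [8.4, 18.9, -2], "dr": [0, 0, 0.16]}
    - {"hand": 0.6, "translation": [8.4, 18.9, -2], "dr": [0, 0, 0.16]}

```text
time: 7.7
tool_pos: [0.561, -0.1446, 0.2031]
orientation: [[-0.002, -1.0, -0.001], [-1.0, 0.002, -0.0], [0.0, 0.001, -1.0]]
force: [-0.2, -0.6, -1.7]
gripper_width: 0.0514
```

Emit:
step_arm:
  plan:
    - {"hand": 0.6, "translation": [0, 0.1, -3], "dr": [0, 0, 0]}
    - {"hand": 0.6, "translation": [0, 0.1, -5], "dr": [0, 0, 0]}
    - {"hand": 0.6, "translation": [0, 0.1, -6.7], "dr": [0, 0, 0]}
    - {"hand": 0.6, "translation": [0, 0.1, -7.4], "dr": [0, 0, 0]}
    - {"hand": 0.6, "translation": [0, 0.1, -7.4], "dr": [0, 0, 0]}
    - {"hand": 0.6, "translation": [0, 0.1, -7.4], "dr": [0, 0, 0]}

```text
time: 8.3
tool_pos: [0.562, -0.1431, 0.1299]
orientation: [[-0.001, -1.0, 0.001], [-1.0, 0.001, -0.0], [0.0, -0.001, -1.0]]
force: [0.8, 0.3, -0.3]
gripper_width: 0.0512
```

```bash
python3 - <<'E'
from workcell import monitor, imaging
import cv2
o=monitor.get_obs();print(o["tool_pos"],o["force"])
a=imaging.capture("top");b=imaging.capture("side")
cv2.imwrite("pics/d4.png",cv2.hconcat([cv2.resize(a[150:350,300:500],None,fx=2,fy=2),cv2.resize(b[150:350,260:460],None,fx=2,fy=2)]))
E
```

```text
[ 0.56195783 -0.1431019   0.12994744] [ 0.79849571  0.34035866 -0.31853785]
```

View pics/d4.png

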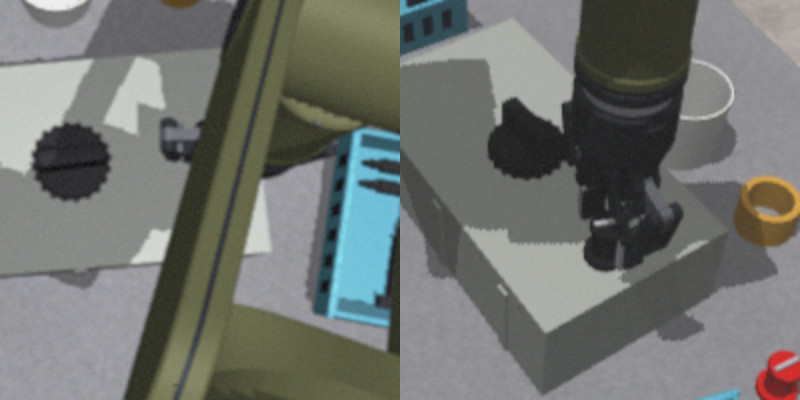

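The fingers straddle the nozzle, whose foot is at about (610,255) in the crop, and nothing is in contact. I'll close.

Emit:
step_arm:
  plan:
    - {"hand": 0.0, "translation": [0, 0.1, 0], "dr": [0, 0, 0]}
    - {"hand": 0.0, "translation": [0, 0.1, 0], "dr": [0, 0, 0]}
    - {"hand": 0.0, "translation": [0, 0.1, 0], "dr": [0, 0, 0]}
    - {"hand": 0.0, "translation": [0, 0.1, 0], "dr": [0, 0, 0]}
    - {"hand": 0.0, "translation": [0, 0.1, 0], "dr": [0, 0, 0]}
    - {"hand": 0.0, "translation": [0, 0.1, 0], "dr": [0, 0, 0]}
    - {"hand": 0.0, "translation": [0, 0.1, 4], "dr": [0, 0, 0]}
    - {"hand": 0.0, "translation": [0, 0.1, 8], "dr": [0, 0, 0]}
    - {"hand": 0.0, "translation": [0, 0.1, 12], "dr": [0, 0, 0]}
    - {"hand": 0.0, "translation": [0, 0.1, 12], "dr": [0, 0, 0]}
    - {"hand": 0.0, "translation": [0, 0.1, 12], "dr": [0, 0, 0]}

```text
time: 9.5
tool_pos: [0.562, -0.1412, 0.2502]
orientation: [[-0.0, -1.0, 0.002], [-1.0, 0.0, -0.001], [0.001, -0.002, -1.0]]
force: [-0.3, -0.0, -1.1]
gripper_width: 0.0285
```

Emit:
step_arm:
  plan:
    - {"hand": 0.0, "translation": [-5.5, 48.7, 0], "dr": [0, 0, 0]}
    - {"hand": 0.0, "translation": [-5.5, 48.7, 0], "dr": [0, 0, 0]}
    - {"hand": 0.0, "translation": [-5.5, 48.7, 0], "dr": [0, 0, 0]}
    - {"hand": 0.0, "translation": [-5.5, 48.7, 0], "dr": [0, 0, 0]}
    - {"hand": 0.0, "translation": [-5.5, 48.7, 0], "dr": [0, 0, 0]}
    - {"hand": 0.0, "translation": [-5.5, 48.7, 0], "dr": [0, 0, 0]}
    - {"hand": 0.0, "translation": [-5.5, 48.7, 0], "dr": [0, 0, 0]}
    - {"hand": 0.0, "translation": [-5.5, 48.7, 0], "dr": [0, 0, 0]}
    - {"hand": 0.0, "translation": [-5.5, 48.7, 0], "dr": [0, 0, 0]}
    - {"hand": 0.0, "translation": [-5.5, 48.7, 0], "dr": [0, 0, 0]}
    - {"hand": 0.0, "translation": [-5.5, 48.7, 0], "dr": [0, 0, 0]}
    - {"hand": 0.0, "translation": [-5.5, 48.7, 0], "dr": [0, 0, 0]}

```text
time: 10.7
tool_pos: [0.5051, 0.346, 0.2466]
orientation: [[0.002, -1.0, -0.004], [-1.0, -0.002, -0.003], [0.003, 0.004, -1.0]]
force: [0.0, -0.7, 0.5]
gripper_width: 0.0283
```

```bash
python3 - <<'E'
from workcell import monitor, imaging
import cv2
o=monitor.get_obs();print(o["tool_pos"],o["force"])
b=imaging.capture("side")
cv2.imwrite("pics/d5.png",b[:400,:500])
E
```

```text
[0.50505284 0.34603879 0.24663868] [ 0.00872945 -0.65541963  0.52193972]
```

View pics/d5.png

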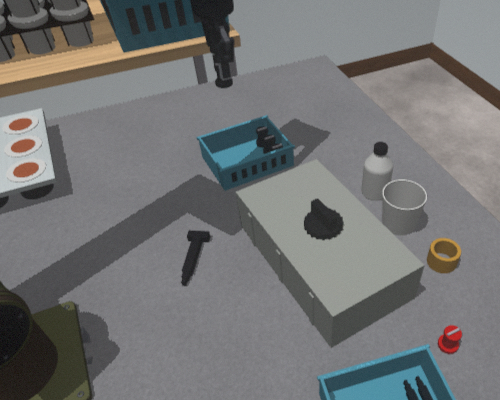

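The nozzle is held upright, with its foot at (224,82). I'll lower it into the crate and release it.

Emit:
step_arm:
  plan:
    - {"hand": 0.0, "translation": [0, 0, -5], "dr": [0, 0, 0]}
    - {"hand": 0.0, "translation": [0, 0, -10], "dr": [0, 0, 0]}
    - {"hand": 0.0, "translation": [0, 0, -15], "dr": [0, 0, 0]}
    - {"hand": 0.0, "translation": [0, 0, -19], "dr": [0, 0, 0]}
    - {"hand": 0.0, "translation": [0, 0, -20.5], "dr": [0, 0, 0]}
    - {"hand": 0.0, "translation": [0, 0, -21.1], "dr": [0, 0, 0]}
    - {"hand": 0.0, "translation": [0, 0, -21.1], "dr": [0, 0, 0]}
    - {"hand": 0.0, "translation": [0, 0, -21.1], "dr": [0, 0, 0]}

```text
time: 11.55
tool_pos: [0.5077, 0.3455, 0.0393]
orientation: [[-0.002, -1.0, 0.002], [-1.0, 0.002, 0.001], [-0.001, -0.002, -1.0]]
force: [0.1, 0.1, 0.4]
gripper_width: 0.0285
```

Emit:
step_arm:
  plan:
    - {"hand": 0.0, "translation": [0, 0, -0.2], "dr": [0, 0, 0]}
    - {"hand": 0.65, "translation": [0, 0, -0.2], "dr": [0, 0, 0]}
    - {"hand": 0.65, "translation": [0, 0, -0.2], "dr": [0, 0, 0]}
    - {"hand": 0.65, "translation": [0, 0, -0.2], "dr": [0, 0, 0]}
    - {"hand": 0.65, "translation": [0, 0, -0.2], "dr": [0, 0, 0]}
    - {"hand": 0.65, "translation": [0, 0, 4], "dr": [0, 0, 0]}
    - {"hand": 0.65, "translation": [0, 0, 9], "dr": [0, 0, 0]}
    - {"hand": 0.65, "translation": [0, 0, 14], "dr": [0, 0, 0]}
    - {"hand": 0.65, "translation": [0, 0, 19], "dr": [0, 0, 0]}
    - {"hand": 0.65, "translation": [0, 0, 20], "dr": [0, 0, 0]}

```text
time: 12.55
tool_pos: [0.5098, 0.3478, 0.2458]
orientation: [[0.0, -1.0, 0.011], [-1.0, -0.0, 0.007], [-0.007, -0.011, -1.0]]
force: [0.9, 0.3, 0.7]
gripper_width: 0.0557
```

```bash
python3 - <<'E'
from workcell import monitor, imaging
import cv2
o=monitor.get_obs();print(o["tool_pos"],o["force"])
b=imaging.capture("side")
cv2.imwrite("pics/d6.png",cv2.resize(b[100:220,170:370],None,fx=4,fy=4))
E
```

```text
[0.5097572  0.3478337  0.24576161] [0.91629892 0.32826507 0.74615378]
```

View pics/d6.png

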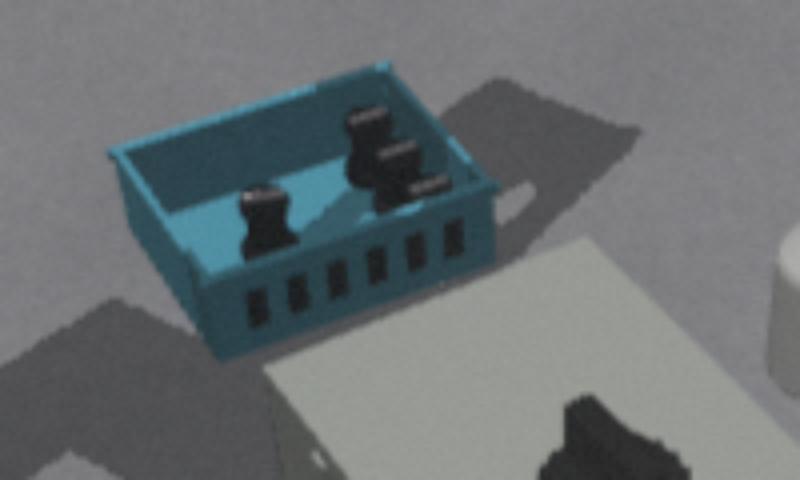

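The nozzle stands released in its crate, at (268,215) in the crop. Now the cap.

Emit:
step_arm:
  plan:
    - {"hand": 0.65, "translation": [5, -35.6, -3], "dr": [0, 0, 1.693]}
    - {"hand": 0.65, "translation": [5, -35.6, -3], "dr": [0, 0, 1.693]}
    - {"hand": 0.65, "translation": [5, -35.6, -3], "dr": [0, 0, 1.693]}
    - {"hand": 0.65, "translation": [5, -35.6, -3], "dr": [0, 0, 1.693]}
    - {"hand": 0.65, "translation": [5, -35.6, -3], "dr": [0, 0, 1.693]}
    - {"hand": 0.65, "translation": [5, -35.6, -3], "dr": [0, 0, 1.693]}
    - {"hand": 0.65, "translation": [5, -35.6, -3], "dr": [0, 0, 1.693]}
    - {"hand": 0.65, "translation": [5, -35.6, -3], "dr": [0, 0, 1.693]}
    - {"hand": 0.65, "translation": [5, -35.6, -3], "dr": [0, 0, 1.693]}
    - {"hand": 0.65, "translation": [5, -35.6, -3], "dr": [0, 0, 1.693]}
    - {"hand": 0.65, "translation": [5, -35.6, -3], "dr": [0, 0, 1.693]}
    - {"hand": 0.65, "translation": [5, -35.6, -3], "dr": [0, 0, 1.693]}
  grip_force: 60

```text
time: 13.8
tool_pos: [0.5553, -0.0103, 0.2063]
orientation: [[0.992, 0.127, -0.004], [0.127, -0.992, 0.0], [-0.004, -0.001, -1.0]]
force: [0.4, -0.2, -0.2]
gripper_width: 0.0554
```

Emit:
step_arm:
  plan:
    - {"hand": 0.65, "translation": [0, 0, 0], "dr": [0, 0, 0]}
    - {"hand": 0.65, "translation": [0, 0, 0], "dr": [0, 0, 0]}
    - {"hand": 0.65, "translation": [0, 0, 0], "dr": [0, 0, 0]}

```text
time: 14.1
tool_pos: [0.5562, -0.01, 0.2076]
orientation: [[0.993, 0.12, -0.001], [0.12, -0.993, 0.0], [-0.001, -0.0, -1.0]]
force: [1.2, -0.4, 0.2]
gripper_width: 0.055
```

Emit:
step_arm:
  plan:
    - {"hand": 0.65, "translation": [0, 0, -3], "dr": [0, 0, 0]}
    - {"hand": 0.65, "translation": [0, 0, -5], "dr": [0, 0, 0]}
    - {"hand": 0.65, "translation": [0, 0, -7], "dr": [0, 0, 0]}
    - {"hand": 0.65, "translation": [0, 0, -8], "dr": [0, 0, 0]}
    - {"hand": 0.65, "translation": [0, 0, -8], "dr": [0, 0, 0]}

```text
time: 14.6
tool_pos: [0.5554, -0.01, 0.1268]
orientation: [[0.993, 0.121, -0.004], [0.121, -0.993, 0.0], [-0.003, -0.001, -1.0]]
force: [0.3, -0.7, -0.3]
gripper_width: 0.0558
```

```bash
python3 - <<'E'
from workcell import monitor, imaging
import cv2
o=monitor.get_obs();print(o["tool_pos"],o["force"])
a=imaging.capture("top");b=imaging.capture("side")
cv2.imwrite("pics/d7.png",cv2.hconcat([cv2.resize(a[150:350,240:440],None,fx=2,fy=2),cv2.resize(b[120:320,220:420],None,fx=2,fy=2)]))
E
```

```text
[ 0.5554112  -0.00998826  0.12678178] [ 0.29816112 -0.69850199 -0.26190021]
```

View pics/d7.png

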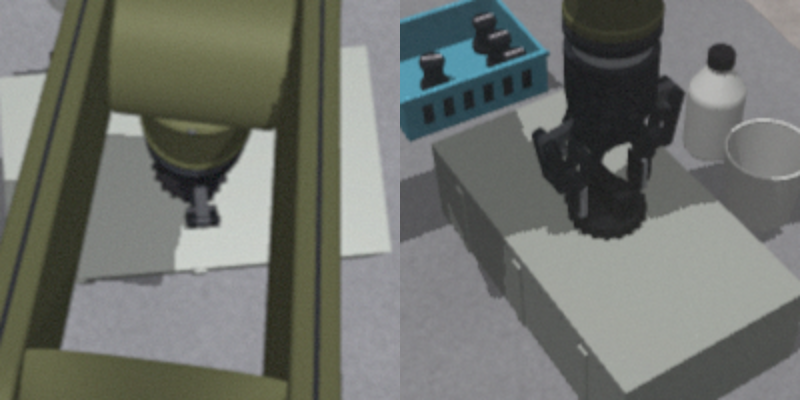

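The fingers straddle the cap's grip bar, with the disc at about (607,210) in the crop, and nothing is loaded. I'll close.

Emit:
step_arm:
  plan:
    - {"hand": 0.0, "translation": [0, 0, 0], "dr": [0, 0, 0]}
    - {"hand": 0.0, "translation": [0, 0, 0], "dr": [0, 0, 0]}
    - {"hand": 0.0, "translation": [0, 0, 0], "dr": [0, 0, 0]}
    - {"hand": 0.0, "translation": [0, 0, 0], "dr": [0, 0, 0]}
    - {"hand": 0.0, "translation": [0, 0, 0], "dr": [0, 0, 0]}
    - {"hand": 0.0, "translation": [0, 0, 0], "dr": [0, 0, 0]}
    - {"hand": 0.0, "translation": [0, 0, 0], "dr": [0, 0, 0]}

```text
time: 15.4
tool_pos: [0.5574, -0.0102, 0.1294]
orientation: [[0.993, 0.122, 0.002], [0.122, -0.993, -0.0], [0.002, 0.0, -1.0]]
force: [0.5, -0.6, 5.7]
gripper_width: 0.0148
```

```bash
python3 - <<'E'
from workcell import monitor
o=monitor.get_obs();print(o["force"],o["moment"],o["tool_pos"],o["orientation"][:,0],o["joint_pos"])
E
```

```text
[ 0.52650597 -0.60297375  5.7012559 ] [0.08183981 0.1325719  0.01834725] [ 0.55740082 -0.0102338   0.12940002] [0.99257224 0.12163941 0.00205259] [-9.41497420e-02  3.91061594e-01  1.69495247e+00  4.20605168e-05
  1.05348515e+00 -2.16111725e-01]
```

Emit:
step_arm:
  plan:
    - {"hand": 0.0, "translation": [0, 0, 0.1], "dr": [0, 0, 0.06]}
    - {"hand": 0.0, "translation": [0, 0, 0.1], "dr": [0, 0, 0.12]}
    - {"hand": 0.0, "translation": [0, 0, 0.1], "dr": [0, 0, 0.18]}
    - {"hand": 0.0, "translation": [0, 0, 0.1], "dr": [0, 0, 0.18]}

```text
time: 15.8
tool_pos: [0.5571, -0.0108, 0.1295]
orientation: [[0.955, 0.298, 0.001], [0.298, -0.955, -0.001], [0.001, 0.001, -1.0]]
force: [0.1, -2.0, 0.9]
gripper_width: 0.015
```

```bash
python3 - <<'E'
from workcell import monitor
o=monitor.get_obs();print(o["force"],o["moment"],o["tool_pos"],o["orientation"][:,0])
E
```

```text
[ 0.12428229 -2.00978985  0.91484748] [-0.39068995 -0.19116756  0.06088671] [ 0.55710973 -0.01077813  0.12945481] [9.54651202e-01 2.97725838e-01 6.38027059e-04]
```

Turned 10° with little moment, so I'll continue with care.

Emit:
step_arm:
  plan:
    - {"hand": 0.0, "translation": [0, 0, 0], "dr": [0, 0, 0.06]}
    - {"hand": 0.0, "translation": [0, 0, 0], "dr": [0, 0, 0.12]}
    - {"hand": 0.0, "translation": [0, 0, 0], "dr": [0, 0, 0.12]}

```text
time: 16.1
tool_pos: [0.5581, -0.0115, 0.1296]
orientation: [[0.913, 0.409, 0.003], [0.409, -0.913, -0.002], [0.002, 0.003, -1.0]]
force: [2.6, -5.0, -0.8]
gripper_width: 0.0149
```

```bash
python3 - <<'E'
from workcell import monitor
o=monitor.get_obs();print(o["force"],o["moment"],o["tool_pos"],o["orientation"][:,0])
E
```

```text
[ 2.5906068  -5.00093722 -0.82608597] [-0.67249678 -0.43748227 -0.27741997] [ 0.55812802 -0.01148466  0.12955171] [0.9126597  0.40871636 0.00179461]
```

Emit:
step_arm:
  plan:
    - {"hand": 0.0, "translation": [0, 0, 0], "dr": [0, 0, 0.04]}
    - {"hand": 0.0, "translation": [0, 0, 0], "dr": [0, 0, 0.08]}
    - {"hand": 0.0, "translation": [0, 0, 0], "dr": [0, 0, 0.08]}

```text
time: 16.4
tool_pos: [0.5587, -0.0119, 0.1296]
orientation: [[0.879, 0.477, 0.004], [0.477, -0.879, -0.002], [0.002, 0.004, -1.0]]
force: [4.3, -5.7, -1.7]
gripper_width: 0.0147
```

```bash
python3 - <<'E'
from workcell import monitor
o=monitor.get_obs();print(o["force"],o["moment"],o["tool_pos"],o["orientation"][:,0])
E
```

```text
[ 4.28527279 -5.72722456 -1.70642925] [-0.82425333 -0.35627141 -1.24619081] [ 0.55869179 -0.01190405  0.12961996] [0.87875189 0.47727278 0.00240902]
```

The moment jumped to -1.25 N m at about 21°, so that's the hard stop. The cap must open clockwise, so I'll turn it back and past the start.

Emit:
step_arm:
  plan:
    - {"hand": 0.0, "translation": [0, 0, 0], "dr": [0, 0, -0.08]}
    - {"hand": 0.0, "translation": [0, 0, 0], "dr": [0, 0, -0.17]}
    - {"hand": 0.0, "translation": [0, 0, 0], "dr": [0, 0, -0.26]}
    - {"hand": 0.0, "translation": [0, 0, 0], "dr": [0, 0, -0.35]}
    - {"hand": 0.0, "translation": [0, 0, 0], "dr": [0, 0, -0.44]}
    - {"hand": 0.0, "translation": [0, 0, 0], "dr": [0, 0, -0.52]}
    - {"hand": 0.0, "translation": [0, 0, 0], "dr": [0, 0, -0.6]}
    - {"hand": 0.0, "translation": [0, 0, 0], "dr": [0, 0, -0.68]}
    - {"hand": 0.0, "translation": [0, 0, 0], "dr": [0, 0, -0.76]}
    - {"hand": 0.0, "translation": [0, 0, 0], "dr": [0, 0, -0.76]}

```text
time: 17.4
tool_pos: [0.5567, -0.0097, 0.1294]
orientation: [[0.966, -0.257, 0.0], [-0.257, -0.966, 0.001], [0.0, -0.001, -1.0]]
force: [0.2, 1.1, 1.1]
gripper_width: 0.015
```

```bash
python3 - <<'E'
from workcell import monitor
o=monitor.get_obs();print(o["force"],o["moment"],o["tool_pos"],o["orientation"][:,0])
E
```

```text
[0.18021506 1.10391175 1.08236586] [ 0.15156963 -0.09469116 -0.02304008] [ 0.55666798 -0.00973223  0.12943242] [ 9.66494483e-01 -2.56687381e-01  5.72841800e-05]
```

It moves freely 22° past the start. Continuing to about 80°.

Emit:
step_arm:
  plan:
    - {"hand": 0.0, "translation": [0, 0, 0], "dr": [0, 0, -0.1]}
    - {"hand": 0.0, "translation": [0, 0, 0], "dr": [0, 0, -0.2]}
    - {"hand": 0.0, "translation": [0, 0, 0], "dr": [0, 0, -0.3]}
    - {"hand": 0.0, "translation": [0, 0, 0], "dr": [0, 0, -0.4]}
    - {"hand": 0.0, "translation": [0, 0, 0], "dr": [0, 0, -0.5]}
    - {"hand": 0.0, "translation": [0, 0, 0], "dr": [0, 0, -0.6]}
    - {"hand": 0.0, "translation": [0, 0, 0], "dr": [0, 0, -0.7]}
    - {"hand": 0.0, "translation": [0, 0, 0], "dr": [0, 0, -0.8]}
    - {"hand": 0.0, "translation": [0, 0, 0], "dr": [0, 0, -0.9]}
    - {"hand": 0.0, "translation": [0, 0, 0], "dr": [0, 0, -1.02]}
    - {"hand": 0.0, "translation": [0, 0, 0], "dr": [0, 0, -1.02]}
    - {"hand": 0.0, "translation": [0, 0, 0], "dr": [0, 0, -1.02]}

```text
time: 18.6
tool_pos: [0.5563, -0.0095, 0.1295]
orientation: [[0.292, -0.957, -0.0], [-0.957, -0.292, 0.001], [-0.001, 0.0, -1.0]]
force: [-1.1, 3.4, 4.1]
gripper_width: 0.0152
```

```bash
python3 - <<'E'
from workcell import monitor
o=monitor.get_obs();print(o["force"],o["moment"],o["tool_pos"],o["orientation"][:,0])
E
```

```text
[-1.13489309  3.35548914  4.1242372 ] [0.63702747 0.08793791 0.0341127 ] [ 0.55631669 -0.00952785  0.12947627] [ 0.2916483  -0.95652494 -0.00113993]
```

It's at 80° with negligible axial moment. I'll lift gently first.

Emit:
step_arm:
  plan:
    - {"hand": 0.0, "translation": [0, 0, 0.4], "dr": [0, 0, 0]}
    - {"hand": 0.0, "translation": [0, 0, 0.8], "dr": [0, 0, 0]}
    - {"hand": 0.0, "translation": [0, 0, 1.2], "dr": [0, 0, 0]}
    - {"hand": 0.0, "translation": [0, 0, 1.2], "dr": [0, 0, 0]}

```text
time: 19.0
tool_pos: [0.5572, -0.0107, 0.1419]
orientation: [[0.289, -0.957, 0.001], [-0.957, -0.289, -0.001], [0.001, -0.001, -1.0]]
force: [0.2, 0.5, -1.5]
gripper_width: 0.0148
```

```bash
python3 - <<'E'
from workcell import monitor,imaging
import cv2
o=monitor.get_obs();print(o["force"],o["moment"],o["tool_pos"],o["gripper_width"])
b=imaging.capture("side");cv2.imwrite("pics/d8.png",cv2.resize(b[120:320,220:420],None,fx=3,fy=3))
E
```

```text
[ 0.21964168  0.54727588 -1.48468943] [-0.05614433 -0.00740354 -0.01851067] [ 0.5572019  -0.01066304  0.14190543] 0.014765512863121808
```

View pics/d8.png

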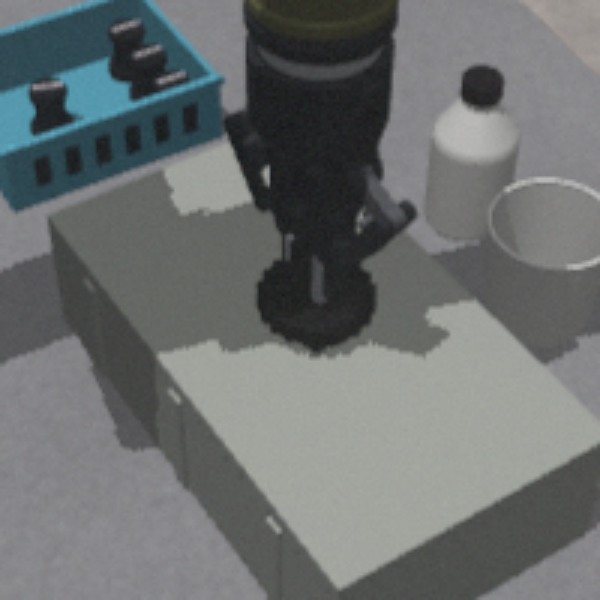

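The cap appears to be rising: Fz of -1.5 N fits its weight, and the disc is at (315,300) in the crop. I'll lift it the rest of the way.

Emit:
step_arm:
  plan:
    - {"hand": 0.0, "translation": [0, 0, 1.5], "dr": [0, 0, 0]}
    - {"hand": 0.0, "translation": [0, 0, 3], "dr": [0, 0, 0]}
    - {"hand": 0.0, "translation": [0, 0, 5], "dr": [0, 0, 0]}
    - {"hand": 0.0, "translation": [0, 0, 7], "dr": [0, 0, 0]}
    - {"hand": 0.0, "translation": [0, 0, 8.4], "dr": [0, 0, 0]}
    - {"hand": 0.0, "translation": [0, 0, 9], "dr": [0, 0, 0]}
    - {"hand": 0.0, "translation": [0, 0, 9], "dr": [0, 0, 0]}
    - {"hand": 0.0, "translation": [0, 0, 9], "dr": [0, 0, 0]}
    - {"hand": 0.0, "translation": [0, 0, 9], "dr": [0, 0, 0]}
    - {"hand": 0.0, "translation": [0, 0, 9], "dr": [0, 0, 0]}
    - {"hand": 0.0, "translation": [0, 0, 9], "dr": [0, 0, 0]}
    - {"hand": 0.0, "translation": [0, 0, 9], "dr": [0, 0, 0]}

```text
time: 20.25
tool_pos: [0.5565, -0.0101, 0.2309]
orientation: [[0.289, -0.957, -0.001], [-0.957, -0.289, 0.0], [-0.0, 0.001, -1.0]]
force: [-0.5, -0.2, -2.0]
gripper_width: 0.0151
```

```bash
python3 - <<'E'
from workcell import monitor,imaging
import cv2
o=monitor.get_obs();print(o["force"],o["moment"],o["tool_pos"],o["gripper_width"],abs(o["joint_vel"]).max())
cv2.imwrite("pics/d9.png",imaging.capture("side"));cv2.imwrite("pics/d10.png",imaging.capture("top"))
E
```

```text
[-0.45252056 -0.21365901 -2.01090953] [ 0.02585402 -0.04186424 -0.06333985] [ 0.55651039 -0.01013004  0.230941  ] 0.015147575887715821 0.0037755749203791716
```

View pics/d9.png

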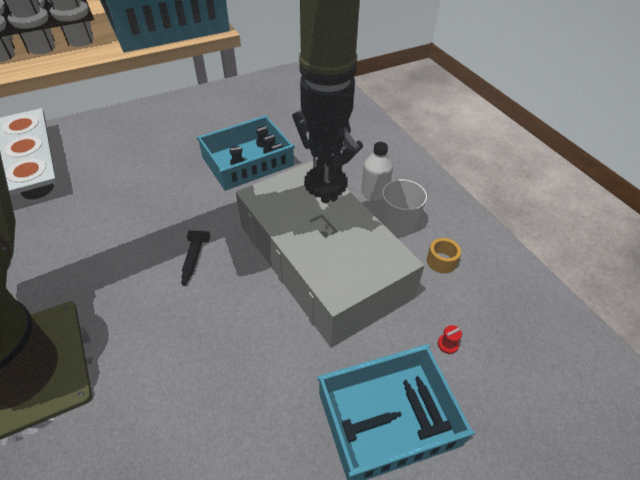

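View pics/d10.png

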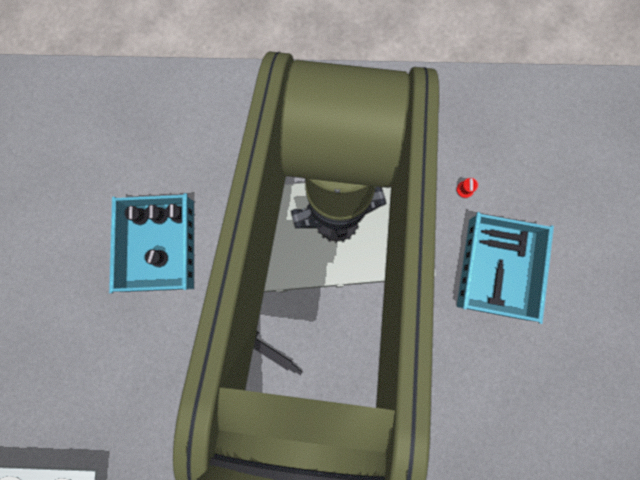

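The cap is held upright at (327,190) over the open port at (322,225). The nozzle is in its crate at (156,257) in the top view, the stake in its crate at (498,283), and the pot, bottle and coupling look untouched.

```bash
python3 - <<'E'
from workcell import ticket
print(ticket.finish_job())
E
```

```text
the job is handed in; nothing more can be done
None
```

I finished the job and handed it in at about 20 s. The hand-in reports no verdict, so success rests on my own checks.

- **Clearing the tank top:** I put the stake in the stake crate and the nozzle in the nozzle crate. The last pictures show both released and well inside their own crates.
- **Cap:** Turning anticlockwise hit the hard stop at about 21°, a little past the stated 20°, when the moment jumped to -1.25 N m. I then turned it clockwise to about 80° past its starting position, where it lifted freely.
- **Final state:** The cap is gripped upright, with its underside about 10 cm above the tank's top. The arm is still, with a steady load of about 2 N and the fingers 15 mm apart on the bar. That load is slightly above the cap's listed weight and varies by about half a newton between readings.
- **Bystanders:** The pot, bottle and coupling look where they were at the start in the side view. The arm hides them in the last top view, so I couldn't check them there. No other check failed.

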